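# Draw the medallion tray out from under the bench riser

### The job

Of the two trays tucked under the low plywood riser, slide the one holding the two brass medallions straight out along the bench until it is wholly clear of the riser. Then lift it with the medallions still in it and set it down in the middle of the leather pad, lengthwise along the pad's long direction; do not let it drop. Leave the empty tray, the cup, the bottle and the mallet where they are.

Things in the scene. Friction and masses are not known exactly. Their poses are not given: they have to be found in the camera images.
- tray: open white plastic tray with the two medallions, 150 (x) x 60 (y) x 34 (z) mm, walls and floor 4 mm, about 0.12 kg, loose on the bench. Origin: centre of its underside; x along it, z up. Its -x end sticks out about 95 mm from the riser; the rest is under the board with 6 mm of room above. A fingertip inside its -x end wall can pull it; once out it can be gripped across its 60 mm width
- empty_tray: the other tray, same size, frame and look but empty, in the other bay of the riser; leave it
- riser: fixed plywood riser, 150 (x) x 240 (y) x 50 (z) mm: a 10 mm board, underside 40 mm above the bench, on 8 mm walls at y = -116, 0, 116 mm, back closed. Bays centred at y = -58 and 58 mm, open to -x only; either may hold the medallion tray. Origin: centre of its footprint on the bench; front edge at x = -75 mm. Trays slide out along its -x over clear bench
- pad: fixed leather pad, tan, 240 (x) x 160 (y) x 4 (z) mm, lying on the bench. Origin: centre of its underside, x along its length
- medallion_a: brass medallion, 23 mm across and 7 mm high, loose on the tray's floor, at the start about 20 mm to the -x side of the tray's centre, at its +y side. Origin: centre of its underside
- medallion_b: the same as the other medallion, beside it at the tray's -y side
- pen_cup: bystander: wooden cup, 72 mm across and 85 mm high, with pens up to 150 mm, standing on the riser's board towards the back; origin centre of its underside
- bottle: bystander: clear bottle, 62 mm across and 170 mm high, standing on the bench; origin centre of its underside
- mallet: bystander: small wooden mallet lying on the bench, handle along its own x; origin underneath it
There are look-alikes about, which are no part of the job. What is shaped like the tray but black, green or purple is not meant.

How it is judged:
On the way, in this order (a step that is already met when the one before it is completed fails the run):
1. the medallion tray has been slid along the bench until it is clear of the riser's front edge, not yet lifted (x of tray in the frame of riser below -0.148 m and height (world z) of tray below 0.02 m and angle between tray's own z axis and vertical below 0.3 rad).
2. the tray is lifted off the bench (height (world z) of tray above 0.025 m), for 0.1 s.
At the end, for the whole second after the job is handed in: The medallion tray stands flat on the leather pad, its centre within 35 mm of the pad's centre and its length within 0.35 rad of the pad's long direction, at rest and released, both medallions inside it (horizontal distance between tray and pad below 0.035 m and angle between the x axis of tray and the x axis of pad, either way round below 0.35 rad and height (world z) of tray between -0.002 and 0.01 m and angle between tray's own z axis and vertical below 0.1 rad and linear speed of tray below 0.02 m/s and contact force between the fingers and tray below 0.1 N and x of medallion_a in the frame of tray between -0.073 and 0.073 m and y of medallion_a in the frame of tray between -0.028 and 0.028 m and z of medallion_a in the frame of tray between 0 and 0.025 m and x of medallion_b in the frame of tray between -0.073 and 0.073 m and y of medallion_b in the frame of tray between -0.028 and 0.028 m and z of medallion_b in the frame of tray between 0 and 0.025 m); the robot touches nothing.
It fails at once if the empty tray is moved by more than 30 mm (distance of empty_tray from where it was at the start of the episode above 0.03 m).
It fails at once if the wooden cup is moved by more than 30 mm (distance of pen_cup from where it was at the start of the episode above 0.03 m).
It fails at once if the bottle is moved by more than 30 mm (distance of bottle from where it was at the start of the episode above 0.03 m).
It fails at once if the mallet is moved by more than 30 mm (distance of mallet from where it was at the start of the episode above 0.03 m).
It fails at once if the tray is let fall from more than about 35 mm (contact force between the fingers and tray below 0.01 N and height (world z) of tray above 0.04 m).
It also fails if it takes over 48 s, if anything falls off the work surface, if the arm or the gripper's body presses on something with over 40 N, if the wrist force passes 120 N, or if a joint passes its speed limit or range.

### The arm

A 6-joint arm with a two-finger parallel gripper is mounted at the origin on the work surface. World frame = base frame: x ahead of the robot, y to its left, z up, the work surface at z = 0. Lengths are in m, angles in rad, forces in N, time in s.
With the tool pointing down it reaches from about 0.35 to 0.975 m from the base axis. Payload 4.9 kg.
Tool frame: the origin (TCP) lies at the very end of the fingers, on their centre line; the grasp point (between the pads) lies 19 mm behind it; z points along the fingers, y is the line along which they close (so a half turn about z gives the same grasp; the last joint's range is limited). The gripper opens to 85 mm and grips with 20 to 120 N. Pads are 22 mm wide; open, the fingers measure 114 mm over their backs; the gripper's body (76 mm by 85 mm) begins 54 mm behind the grasp point. The pads swing forward as they close: fully open they stand 13 mm farther back than shut.
Start: joints at [1.208, 0.053, 1.613, -0, 1.476, -0.119], TCP at [0.151, 0.607, 0.231] pointing down, gripper open.
Joint ranges: [-3.01, 3.01], [-1.01, 2.22], [0.06, 2.58], [-1.02, 4.17], [0.09, 2.62], [-3.14, 3.14]. Speed limits (rad/s): [2.57, 2.57, 3.14, 3.14, 3.14, 3.14].

### API

Orientations are given as a rotation vector (axis times angle).
In Python, from station import * gives the robot as it stands.
- The arm moves only by the shell command python3 -m crank 'ROWS' [OPENING] [FORCE]. ROWS is JSON, a list of rows, each an object with "offset": the shift along the tool's x, y, z in m, a list of three; "twist": the turn, a rotation vector about the tool's x, y, z in degrees, a list of three. In form: [{"offset": [x, y, z], "twist": [rx, ry, rz]}, ...]. A call has 1 to 20 rows; each row is the pose to reach, as a shift and turn from the pose commanded when the call began, along the tool's axes at that moment; what a row does not reach only later rows make up. A row lasts 1/8 s, in which the tool goes at most 62.5 mm and 10.7 degrees, less where a joint would pass 70% of its speed; a pose out of reach is approached as far as the arm can. A call with a gripper value outside its range is refused whole. OPENING is the opening, from 0 (shut) to 1 (fully open), set as the call begins (- or left out, the last holds). The fingers move at their own pace and stop on an object; FORCE is the grip in N (left out, the last holds). Time passes only in rows, so rows that repeat a pose let the fingers close. It gives the time, the measured TCP pose, the force, the opening and the grip force at its end, in the units of the state.
- get_obs(): the state, without advancing time (a new reading comes with each control period).
- get_image(name): name is "scene" or "top" or "wrist"; returns the picture (384x512x3 uint8, red, green, blue); there is no depth.
- get_calibration(name): a dict with "intrinsics" (3x3 intrinsics, pixels), "world_from_camera" (4x4, takes a point from camera to world coordinates); the wrist camera has in their place "tool_from_camera" (4x4, takes a point from camera to tool coordinates, whose origin is the TCP and whose axes are the flange's). Camera axes: x right, y up, looking along -z (the intrinsics and any distortion apply to the point x, -y, -z); pixel columns grow to the right and rows downward; lengths in m; the calibration is good to about 2 mm. The wrist camera is an equidistant fisheye: a pixel r from the principal point sees the ray r / f radians off the axis. A picture is of the moment at which its call begins: read the wrist's pose just before it. get_calibration takes no time and is no camera call.
- finish_job(): hands the job in; it is judged then, once.
Trained networks look in the newest picture that a camera, given by its name, has taken for a name from the list of things; names that differ only in an ending like _2 or _b are one class to them, and where a whole thing is asked for, a point or a joint stands for the part that bears it (a point fixed in the world has none). Each returns a list of dicts, best first, with "confidence" (0 to 1); they miss things now and then, are a little off and sometimes report something else, mostly with a low value. They report only what shows in the picture. A call takes as long as a camera call. They do not tell look-alikes from the thing itself.
- cut_out(query, camera): "region" (384x512 bool, what is visible of it) and "rect" ([centre column, centre row, width, height] in pixels, round what is visible of it).
The state is a dict: "t": time; "q": joint angles; "dq": joint speeds; "effort": joint torques, N m; "tool_pos": TCP position; "tool_rot": TCP orientation; "contact_force": force on the tool from outside, world axes, zero at the start; "wrist_torque": the same for the moment, N m; "opening": finger opening in m; "grip_force": force on a finger pad.
Only numpy, scipy, OpenCV 4.12 (cv2) and the standard library are available. Lean on these libraries where they do the work, as an engineer would, in place of code of your own. Each camera call takes 0.05 s, during which the arm holds its last target. There are 200 camera calls.

## Working session

There is one attempt and no reset: what is moved stays moved. The work goes in short steps, Python scripts to look and compute and a shell command to move; the robot and the scene stay as the last step left them, time stands still between calls to the robot, and variables do not carry over. Pictures are saved under pics/ and viewed, at most 10 in all, crops included, and the job is handed in when it is done.

```bash
mkdir -p pics
python3 - <<'E'
from station import *
import cv2, numpy as np
a=get_image("scene"); b=get_image("top")
cv2.imwrite("pics/s.png",cv2.resize(a[:,:,::-1],(800,600),interpolation=cv2.INTER_CUBIC)); cv2.imwrite("pics/t.png",cv2.resize(b[:,:,::-1],(800,600),interpolation=cv2.INTER_CUBIC))
for c in("top","scene"):
  k=get_calibration(c);print(c,np.round(k["intrinsics"],1).tolist(),np.round(k["world_from_camera"],3).tolist(), [x for x in k])
  for n in("tray","riser","pad","medallion_a","pen_cup","bottle","mallet"):
    print(n,[(round(float(d["confidence"]),2),np.round(d["rect"]).tolist()) for d in cut_out(n,c)[:5]])
o=get_obs();print(o["tool_pos"],o["tool_rot"],o["t"],o["opening"])
E
```

```text
top [[392.5, 0.0, 256.2], [0.0, 392.5, 194.4], [0.0, 0.0, 1.0]] [[-0.024, 0.981, -0.193, 0.377], [-1.0, -0.02, 0.021, 0.122], [0.016, 0.193, 0.981, 1.097], [0.0, 0.0, 0.0, 1.0]] ['intrinsics', 'world_from_camera']
tray [(0.93, [221.0, 194.0, 25.0, 44.0]), (0.87, [210.0, 281.0, 25.0, 60.0]), (0.79, [143.0, 180.0, 62.0, 29.0]), (0.67, [278.0, 244.0, 38.0, 57.0]), (0.28, [234.0, 148.0, 93.0, 68.0])]
riser [(0.67, [234.0, 148.0, 92.0, 69.0])]
pad [(0.92, [374.0, 237.0, 72.0, 100.0])]
medallion_a [(0.58, [223.0, 190.0, 12.0, 8.0])]
pen_cup [(0.86, [239.0, 121.0, 31.0, 46.0]), (0.52, [109.0, 256.0, 93.0, 72.0])]
bottle [(0.85, [359.0, 123.0, 36.0, 31.0])]
mallet [(0.65, [109.0, 256.0, 92.0, 72.0])]
scene [[468.1, 0.0, 255.9], [0.0, 468.1, 189.7], [0.0, 0.0, 1.0]] [[-0.042, -0.722, 0.691, 1.377], [0.999, -0.032, 0.027, 0.131], [0.003, 0.691, 0.722, 0.902], [0.0, 0.0, 0.0, 1.0]] ['intrinsics', 'world_from_camera']
tray [(0.95, [240.0, 168.0, 36.0, 51.0]), (0.88, [298.0, 204.0, 29.0, 29.0]), (0.76, [389.0, 228.0, 65.0, 40.0]), (0.66, [308.0, 150.0, 30.0, 44.0])]
riser [(0.56, [287.0, 252.0, 113.0, 71.0]), (0.2, [139.0, 179.0, 94.0, 73.0])]
pad [(0.83, [141.0, 180.0, 92.0, 74.0])]
medallion_a [(0.68, [252.0, 209.0, 24.0, 26.0]), (0.42, [305.0, 210.0, 11.0, 5.0])]
pen_cup [(0.75, [274.0, 236.0, 35.0, 58.0])]
bottle []
mallet [(0.58, [404.0, 169.0, 96.0, 53.0])]
[0.15084661 0.60651092 0.23132709] [-3.81935091e-01 -3.11827314e+00 -1.90763230e-06] 0.8 0.08520144290359477
```

View pics/s.png

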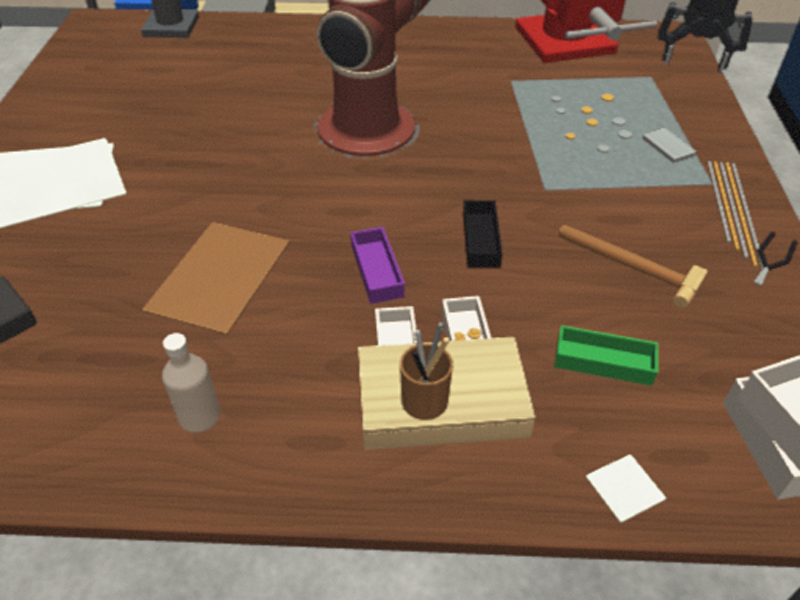

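View pics/t.png

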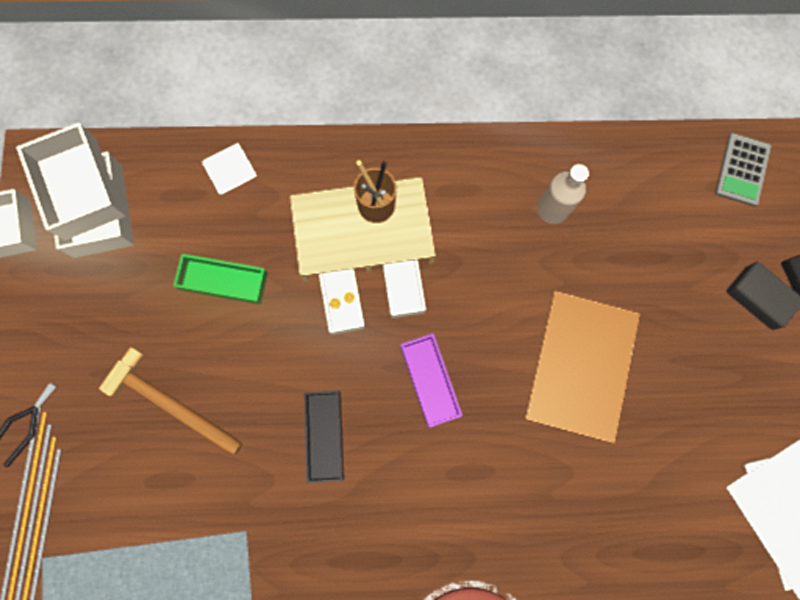

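The scene view has white trays at (395,325) (empty) and (466,318), which holds the medallions. In the top view these are (405,288) and (342,300). The look-alikes in the top view are black (324,435), green (220,278) and purple (431,380), plus the white boxes at (70,190). The one I want is top (342,300), with two brass discs at (335,303) and (349,297). The pad is at (583,367). The slide path has about 100 mm of clear bench before the black tray.

```bash
cat > h.py <<'E'
from station import *
import numpy as np, cv2
from scipy.spatial.transform import Rotation as R
def pix(cam,uv,z):
    k=get_calibration(cam); K=k["intrinsics"]; T=np.array(k["world_from_camera"])
    d=np.linalg.inv(K)@np.c_[uv,np.ones(len(uv))].T
    d=T[:3,:3]@(d*np.array([[1],[-1],[-1]])); o=T[:3,3:]
    return (o+d*(z-o[2])/d[2]).T
def tool(): 
    o=get_obs(); return o["tool_pos"],R.from_rotvec(o["tool_rot"]),o
def to_tool(p,yaw):  # offset in tool axes and twist z deg so that tool y is along yaw+90
    t,r,o=tool(); off=r.inv().apply(np.array(p)-t); x=r.apply([1,0,0])
    a=np.degrees(yaw-np.arctan2(x[1],x[0])); a=(a+90)%180-90
    return np.round(off,4),round(-a,1)
E
python3 - <<'E'
from h import *
im=get_image("top")
s=.64
rc=pix("top",np.array([[291,195],[424,179],[435,258],[301,274]])*s,.05)
print("riser top",rc.round(3).tolist(),rc.mean(0).round(3), "edges",[round(float(np.linalg.norm(rc[i]-rc[i-1])),3) for i in range(4)])
f=(rc[2]+rc[3])/2-(rc[0]+rc[1])/2; l=rc[3]-rc[2];print("out yaw",np.degrees(np.arctan2(f[1],f[0])),"side yaw",np.degrees(np.arctan2(l[1],l[0])))
def mr(d,z):
    m=d["region"].astype(np.uint8); p=np.argwhere(m)[:,::-1].astype(float); w=pix("top",p,z)[:,:2].astype(np.float32)
    return cv2.minAreaRect(w),[round(float(v),3) for v in w.mean(0)]
for d in cut_out("tray","top")[:4]: print(d["rect"],mr(d,.03))
for d in cut_out("medallion_a","top")[:2]: print(d["rect"],mr(d,.011))
print("pad",mr(cut_out("pad","top")[0],.004))
c=im[150:240,160:310,::-1];cv2.imwrite("pics/c.png",cv2.resize(c,None,fx=5,fy=5,interpolation=cv2.INTER_CUBIC))
E
```

```text
riser top [[0.786, 0.292, 0.05], [0.812, 0.052, 0.05], [0.664, 0.037, 0.05], [0.639, 0.273, 0.05]] [0.725 0.164 0.05 ] edges [0.148, 0.242, 0.149, 0.237]
out yaw -173.44767140599905 side yaw 95.9262723127509
[276.3, 242.9, 43.0, 59.5] (((0.4513811469078064, 0.0514509491622448), (0.15181364119052887, 0.06363997608423233), 17.153329849243164), [0.45, 0.051])
[207.8, 279.1, 25.7, 57.3] (((0.3609190285205841, 0.2356380820274353), (0.1546238660812378, 0.06728553026914597), 1.684709906578064), [0.359, 0.236])
[143.1, 178.1, 57.4, 28.3] (((0.6382148861885071, 0.41774433851242065), (0.1585123986005783, 0.06522262841463089), 79.52515411376953), [0.638, 0.418])
[220.1, 194.3, 26.8, 44.0] (((0.5944923758506775, 0.20461291074752808), (0.1129465401172638, 0.06238492950797081), 9.039055824279785), [0.593, 0.205])
[217.6, 194.4, 7.2, 9.8] (((0.5951106548309326, 0.21561630070209503), (0.022597141563892365, 0.020103784278035164), 88.84327697753906), [0.595, 0.216])
pad (((0.4738906919956207, -0.2266189604997635), (0.16290488839149475, 0.24086014926433563), 73.28193664550781), [0.471, -0.226])
```

View pics/c.png

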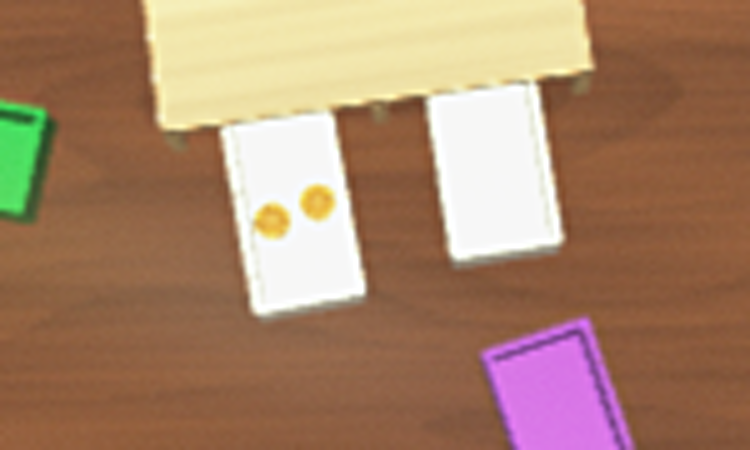

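The crop confirms it: the left tray holds two brass medallions at (272,220) and (317,203), and the right one is empty. I'll grip across the width of the part that sticks out, about 35 mm from the end, and slide it.

Run:
```python
from h import *
print(to_tool([.575,.203,.13],np.radians(8)))
print(tool()[1].as_matrix().round(2).tolist())
```

```text
(array([-0.509 , -0.2892,  0.1013]), np.float64(-22.0))
[[-0.97, 0.24, 0.0], [0.24, 0.97, 0.0], [0.0, 0.0, -1.0]]
```

```bash
python3 -m crank '[{"offset":[-0.05,-0.029,0.01],"twist":[0,0,-2]},{"offset":[-0.1,-0.058,0.02],"twist":[0,0,-4]},{"offset":[-0.15,-0.087,0.03],"twist":[0,0,-7]},{"offset":[-0.2,-0.115,0.04],"twist":[0,0,-9]},{"offset":[-0.25,-0.145,0.05],"twist":[0,0,-11]},{"offset":[-0.3,-0.174,0.06],"twist":[0,0,-13]},{"offset":[-0.35,-0.2,0.07],"twist":[0,0,-15]},{"offset":[-0.4,-0.23,0.08],"twist":[0,0,-18]},{"offset":[-0.45,-0.258,0.09],"twist":[0,0,-20]},{"offset":[-0.49,-0.278,0.1],"twist":[0,0,-22]},{"offset":[-0.509,-0.289,0.1],"twist":[0,0,-22]},{"offset":[-0.509,-0.289,0.1],"twist":[0,0,-22]},{"offset":[-0.509,-0.289,0.1],"twist":[0,0,-22]}]' 1 25
python3 - <<'E'
from h import *
t,r,o=tool(); im=get_image("wrist"); cv2.imwrite("pics/w1.png",im[:,:,::-1]); k=get_calibration("wrist"); print(k)
E
```

```text
t: 2.62
tool_pos: [0.5745, 0.2042, 0.1318]
tool_rot: [-0.221, 3.134, 0.001]
contact_force: [-0.0, 0.7, 0.3]
opening: 0.0853
grip_force: 0.0
{'intrinsics': array([[297.31863964,   0.        , 258.3528589 ],
       [  0.        , 297.31863964, 191.04408551],
       [  0.        ,   0.        ,   1.        ]]), 'tool_from_camera': array([[-5.38244541e-04,  9.63433918e-01,  2.67945508e-01,
         6.81393792e-02],
       [ 9.99999800e-01,  4.29207915e-04,  4.65508719e-04,
         1.32398190e-03],
       [ 3.33482556e-04,  2.67945705e-01, -9.63433956e-01,
        -1.42173442e-01],
       [ 0.00000000e+00,  0.00000000e+00,  0.00000000e+00,
         1.00000000e+00]])}
```

View pics/w1.png

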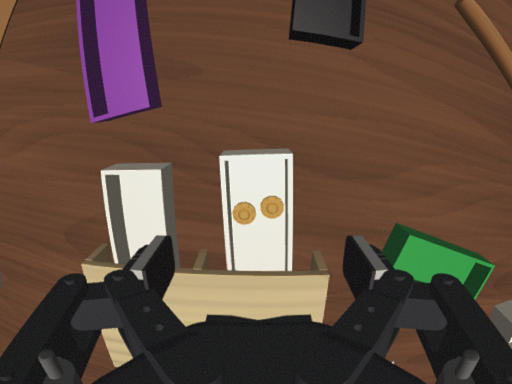

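The wrist view shows the medallion tray between the fingers: far end rim at (222,156) to (292,152), sides down to (229,270) and (292,270), medallions at (244,213) and (272,207). Next I'll turn that into positions.

```bash
cat >> h.py <<'E'
def wpix(uv,z,t,r):
    k=get_calibration("wrist"); K=k["intrinsics"]; T=np.array(k["tool_from_camera"])
    a=(np.array(uv,float)-K[:2,2])/K[0,0]; th=np.linalg.norm(a,axis=1,keepdims=True); u=a/th
    d=np.c_[u*np.sin(th),np.cos(th)]*[1,-1,-1]
    d=r.apply(d@T[:3,:3].T); o=t+r.apply(T[:3,3])
    return o+d*((z-o[2])/d[:,2])[:,None]
E
python3 - <<'E'
from h import *
t,r,o=tool()
w=wpix([[222,157],[292,153],[229,268],[292,268]],.034,t,r);print(w.round(3).tolist())
print(wpix([[244,213],[272,207]],.011,t,r).round(3).tolist(), wpix([[95,265],[328,272]],.05,t,r).round(3).tolist())
for i,j in((0,2),(1,3)): d=w[j]-w[i];print(np.degrees(np.arctan2(d[1],d[0])))
e=(w[0]+w[1])/2; y=np.radians(7.5); p=e+.035*np.array([np.cos(y),np.sin(y),0]);p[2]=.07;print(p,to_tool(p,y))
E
```

```text
[[0.548, 0.172, 0.034], [0.537, 0.228, 0.034], [0.65, 0.189, 0.034], [0.642, 0.247, 0.034]]
[[0.602, 0.196, 0.011], [0.593, 0.221, 0.011]] [[0.664, 0.059, 0.05], [0.634, 0.276, 0.05]]
9.483831952787982
10.12320013648242
[0.57733124 0.20456054 0.07      ] (array([-0.003 , -0.0003,  0.0617]), np.float64(0.6))
```

```bash
python3 -m crank '[{"offset":[-0.003,-0.001,0.04],"twist":[0,0,-1.8]},{"offset":[-0.003,-0.001,0.08],"twist":[0,0,-1.8]},{"offset":[-0.003,-0.001,0.105],"twist":[0,0,-1.8]},{"offset":[-0.003,-0.001,0.122],"twist":[0,0,-1.8]},{"offset":[-0.003,-0.001,0.122],"twist":[0,0,-1.8]}]' 1 25
python3 -m crank '[{"offset":[0,0,0],"twist":[0,0,0]},{"offset":[0,0,0],"twist":[0,0,0]},{"offset":[0,0,0],"twist":[0,0,0]},{"offset":[0,0,0],"twist":[0,0,0]},{"offset":[0,0,0],"twist":[0,0,0]},{"offset":[0,0,0],"twist":[0,0,0]}]' 0 25
```

```text
t: 3.3
tool_pos: [0.5768, 0.2031, 0.0083]
tool_rot: [0.271, -3.128, 0.0]
contact_force: [-0.3, 0.5, -0.1]
opening: 0.0858
grip_force: 0.0
t: 4.05
tool_pos: [0.5795, 0.203, 0.0112]
tool_rot: [-0.269, 3.127, 0.001]
contact_force: [-1.3, 1.5, 5.8]
opening: 0.0595
grip_force: 29.2
```

```bash
python3 -m crank '[{"offset":[0.004,0,-0.001],"twist":[0,0,0]},{"offset":[0.012,0.001,-0.001],"twist":[0,0,0]},{"offset":[0.022,0.001,-0.001],"twist":[0,0,0]},{"offset":[0.032,0.002,-0.001],"twist":[0,0,0]},{"offset":[0.042,0.002,-0.001],"twist":[0,0,0]},{"offset":[0.052,0.003,-0.001],"twist":[0,0,0]},{"offset":[0.062,0.003,-0.001],"twist":[0,0,0]},{"offset":[0.069,0.003,-0.001],"twist":[0,0,0]},{"offset":[0.072,0.003,-0.001],"twist":[0,0,0]},{"offset":[0.072,0.003,-0.001],"twist":[0,0,0]},{"offset":[0.072,0.003,-0.001],"twist":[0,0,0]}]'
python3 - <<'E'
from h import *
t,r,o=tool(); print(t,o["contact_force"]); im=get_image("wrist"); cv2.imwrite("pics/w2.png",im[:,:,::-1])
E
```

```text
t: 5.42
tool_pos: [0.5068, 0.1934, 0.0112]
tool_rot: [-0.269, 3.129, 0.0]
contact_force: [2.1, -0.4, 7.5]
opening: 0.0594
grip_force: 29.3
[0.50677858 0.19341882 0.0112033 ] [ 2.07997039 -0.36166758  7.51270872]
```

View pics/w2.png

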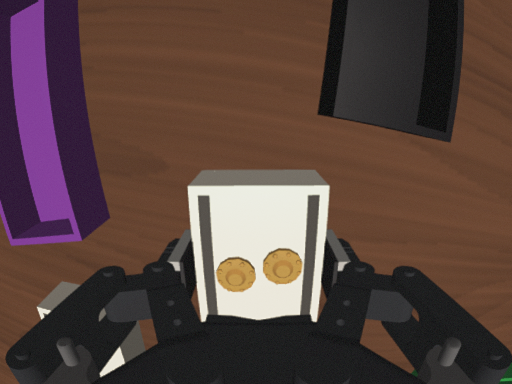

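The tray came along, medallions inside at (236,274) and (282,265), with its end rim at row 187 from (190) to (329). Next I'll check how far it's out.

Run:
```python
from h import *
t,r,o=tool()
w=wpix([[190,186],[329,186]],.034,t,r);print(w.round(3).tolist(), np.linalg.norm(w[0]-w[1])); e=w.mean(0)
y=np.radians(9.8); p=e+.075*np.array([np.cos(y),np.sin(y),0]);p[2]=t[2];print(p,to_tool(p,y))
y=np.radians(7);R0=np.array([.725,.165]);d=p[:2]-R0;print("riser x",d@[np.cos(y),np.sin(y)])
```

```text
[[0.475, 0.16, 0.034], [0.465, 0.218, 0.034]] 0.05872285725035186
[0.54380999 0.20158397 0.01122916] (array([-0.0379,  0.0017,  0.    ]), np.float64(0.0))
riser x -0.17538097920868562
```

```bash
python3 -m crank '[{"offset":[0,0,0],"twist":[0,0,0]},{"offset":[0,0,0],"twist":[0,0,0]},{"offset":[0,0,0],"twist":[0,0,0]},{"offset":[0,0,0],"twist":[0,0,0]},{"offset":[-0.01,0,-0.003],"twist":[0,0,0]},{"offset":[-0.025,0,-0.003],"twist":[0,0,0]},{"offset":[-0.036,0,-0.003],"twist":[0,0,0]},{"offset":[-0.039,0,-0.003],"twist":[0,0,0]},{"offset":[-0.039,0,-0.003],"twist":[0,0,0]}]' 1
python3 -m crank '[{"offset":[0,0,0],"twist":[0,0,0]},{"offset":[0,0,0],"twist":[0,0,0]},{"offset":[0,0,0],"twist":[0,0,0]},{"offset":[0,0,0],"twist":[0,0,0]},{"offset":[0,0,0],"twist":[0,0,0]},{"offset":[0,0,0],"twist":[0,0,0]}]' 0 30
python3 -m crank '[{"offset":[0,0,-0.004],"twist":[0,0,0]},{"offset":[0,0,-0.012],"twist":[0,0,0]},{"offset":[0,0,-0.025],"twist":[0,0,0]},{"offset":[0,0,-0.045],"twist":[0,0,0]},{"offset":[0,0,-0.065],"twist":[0,0,0]},{"offset":[0,0,-0.08],"twist":[0,0,0]},{"offset":[0,0,-0.08],"twist":[0,0,0]}]'
python3 - <<'E'
from h import *
t,r,o=tool(); im=get_image("wrist"); cv2.imwrite("pics/w3.png",im[:,:,::-1])
m=max(cut_out("pad","top"),key=lambda d:d["confidence"])
rc=cv2.minAreaRect(pix("top",np.argwhere(m["region"])[:,::-1].astype(float),.004)[:,:2].astype(np.float32));print(m["rect"],rc)
# by hand corners from first top view
c=pix("top",np.array([[555,292],[639,313],[615,442],[527,418]])*.64,.004)[:,:2];print(c.round(3),c.mean(0))
d=c[0]-c[3]+c[1]-c[2];y=np.arctan2(d[1],d[0]);print(np.degrees(y),t)
print(to_tool([*c.mean(0),t[2]],y))
E
```

```text
t: 6.6
tool_pos: [0.5452, 0.1999, 0.0131]
tool_rot: [0.269, -3.129, 0.0]
contact_force: [-0.4, -0.2, -0.4]
opening: 0.0856
grip_force: 0.0
t: 7.35
tool_pos: [0.5448, 0.1999, 0.0133]
tool_rot: [0.269, -3.129, 0.0]
contact_force: [-1.8, 0.7, 2.4]
opening: 0.0589
grip_force: 34.3
t: 8.22
tool_pos: [0.5465, 0.2003, 0.0958]
tool_rot: [-0.269, 3.126, 0.001]
contact_force: [-0.2, -0.7, -2.3]
opening: 0.0591
grip_force: 34.0
[373.2, 235.4, 73.5, 99.4] ((0.4738906919956207, -0.2266189604997635), (0.16290488839149475, 0.24086014926433563), 73.28193664550781)
[[ 0.608 -0.184]
 [ 0.565 -0.335]
 [ 0.338 -0.27 ]
 [ 0.382 -0.118]] [ 0.4732514  -0.22698838]
-16.10460351472341 [0.54654274 0.20025886 0.09576859]
(array([ 0.1435, -0.4084, -0.0025]), np.float64(25.9))
```

View pics/w3.png

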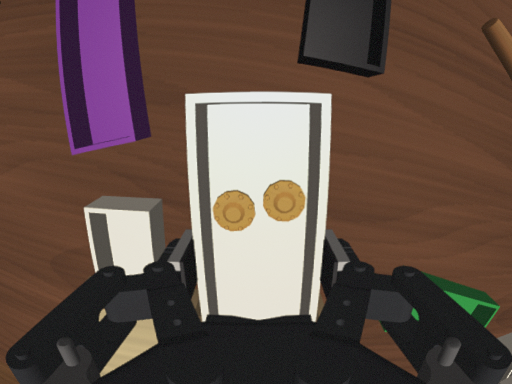

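The tray is lifted level and both medallions are in it, at (234,210) and (285,201). I'll carry it to the pad.

```bash
python3 -m crank '[{"offset":[0.005,-0.012,0],"twist":[0,0,1]},{"offset":[0.013,-0.036,0],"twist":[0,0,2]},{"offset":[0.024,-0.068,0],"twist":[0,0,4]},{"offset":[0.036,-0.102,0],"twist":[0,0,6.5]},{"offset":[0.048,-0.136,0],"twist":[0,0,9]},{"offset":[0.06,-0.17,0],"twist":[0,0,11]},{"offset":[0.072,-0.204,0],"twist":[0,0,13]},{"offset":[0.084,-0.238,0],"twist":[0,0,15]},{"offset":[0.096,-0.272,0],"twist":[0,0,17.5]},{"offset":[0.108,-0.306,0],"twist":[0,0,20]},{"offset":[0.12,-0.34,0],"twist":[0,0,22]},{"offset":[0.13,-0.37,0],"twist":[0,0,24]},{"offset":[0.138,-0.392,0],"twist":[0,0,25]},{"offset":[0.142,-0.404,0],"twist":[0,0,26]},{"offset":[0.143,-0.408,0],"twist":[0,0,26]},{"offset":[0.143,-0.408,0],"twist":[0,0,26]},{"offset":[0.143,-0.408,0],"twist":[0,0,26]}]'
python3 -m crank '[{"offset":[0,0,0.015],"twist":[0,0,0]},{"offset":[0,0,0.03],"twist":[0,0,0]},{"offset":[0,0,0.045],"twist":[0,0,0]},{"offset":[0,0,0.055],"twist":[0,0,0]},{"offset":[0,0,0.063],"twist":[0,0,0]},{"offset":[0,0,0.068],"twist":[0,0,0]},{"offset":[0,0,0.071],"twist":[0,0,0]},{"offset":[0,0,0.071],"twist":[0,0,0]},{"offset":[0,0,0.071],"twist":[0,0,0]}]'
python3 - <<'E'
from h import *
t,r,o=tool(); print(t,o["contact_force"]); im=get_image("wrist"); cv2.imwrite("pics/w4.png",im[:,:,::-1])
E
```

```text
t: 10.45
tool_pos: [0.4739, -0.2258, 0.0932]
tool_rot: [-0.44, -3.11, -0.001]
contact_force: [1.1, -0.2, -2.0]
opening: 0.0594
grip_force: 34.0
t: 11.58
tool_pos: [0.4742, -0.2267, 0.0227]
tool_rot: [0.442, 3.11, -0.001]
contact_force: [-0.1, 0.7, -1.4]
opening: 0.0594
grip_force: 34.0
[ 0.47420436 -0.22670653  0.02274717] [-0.10611078  0.65696585 -1.35482192]
```

View pics/w4.png

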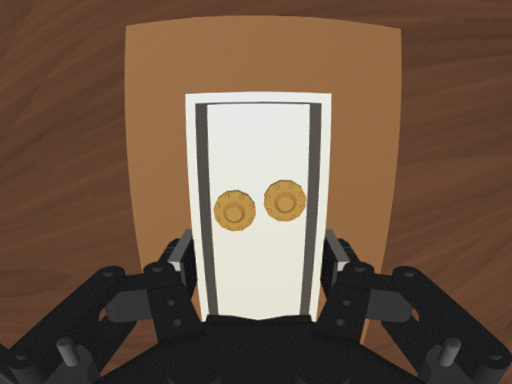

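The tray is centred and aligned over the pad, but the contact force says it hasn't touched yet. I'll lower it gently.

```bash
python3 -m crank '[{"offset":[0,0,0.002],"twist":[0,0,0]},{"offset":[0,0,0.004],"twist":[0,0,0]},{"offset":[0,0,0.004],"twist":[0,0,0]}]'
python3 -m crank '[{"offset":[0,0,0.001],"twist":[0,0,0]},{"offset":[0,0,0.0015],"twist":[0,0,0]},{"offset":[0,0,0.0015],"twist":[0,0,0]}]'
```

```text
t: 12.0
tool_pos: [0.4737, -0.2264, 0.018]
tool_rot: [-0.442, -3.11, -0.0]
contact_force: [-0.1, 0.4, -1.1]
opening: 0.0594
grip_force: 34.0
t: 12.38
tool_pos: [0.474, -0.2266, 0.0173]
tool_rot: [-0.442, -3.11, 0.0]
contact_force: [-2.3, 1.4, 3.7]
opening: 0.0591
grip_force: 34.5
```

Contact made. Now release and retreat.

```bash
python3 -m crank '[{"offset":[0,0,0],"twist":[0,0,0]},{"offset":[0,0,0],"twist":[0,0,0]},{"offset":[0,0,0],"twist":[0,0,0]},{"offset":[0,0,0],"twist":[0,0,0]},{"offset":[0,0,0],"twist":[0,0,0]},{"offset":[0,0,-0.02],"twist":[0,0,0]},{"offset":[0,0,-0.06],"twist":[0,0,0]},{"offset":[0,0,-0.12],"twist":[0,0,0]},{"offset":[0,0,-0.15],"twist":[0,0,0]},{"offset":[0,0,-0.15],"twist":[0,0,0]},{"offset":[0,0,-0.15],"twist":[0,0,0]},{"offset":[0,0,-0.15],"twist":[0,0,0]}]' 1
python3 - <<'E'
from h import *
im=get_image("wrist"); cv2.imwrite("pics/w5.png",im[:,:,::-1])
E
```

```text
t: 13.88
tool_pos: [0.4728, -0.2258, 0.1645]
tool_rot: [-0.441, -3.107, -0.003]
contact_force: [-0.6, 0.4, 0.5]
opening: 0.0852
grip_force: 0.0
```

View pics/w5.png

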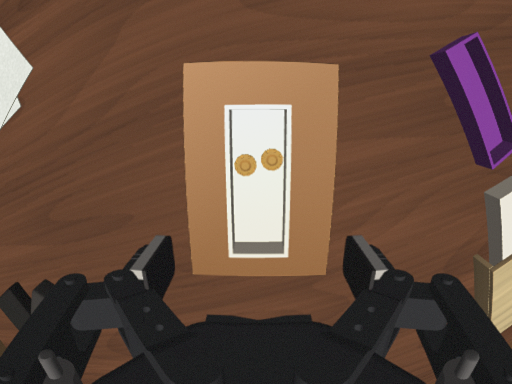

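The tray stands centred on the pad at (258,181), lined up with it, both medallions are inside at (245,165) and (272,160), and the gripper is clear.

```bash
python3 -c "
from station import *
print(finish_job())"
```

```text
the job is handed in; nothing more can be done
None
```

The medallion tray was slid clear of the riser, lifted, and set down flat and lengthwise in the middle of the pad with both medallions inside; the job was handed in at about 14 s, and no verdict was reported.

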